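Eject the control module and trap it

TASK

Eject the small control module from the test dock: press the dock's ejector key right down with one fingertip and, with the key still held down, trap the module with the other finger once it has popped out of the garage and before its front reaches the open edge of the dock. Do not grip or lift the module, and leave the things standing around the dock where they are. Finish holding: one finger keeps the key down and the other keeps the module stopped.

Things in the scene. Friction and masses are not known exactly. Their poses are not given: they have to be found in the camera images.
- dock: Fixed test dock: dark steel plate 175 mm long (its x) x 125 wide (its y) x 15 thick, spanning dock x -65..+110, y -79..+46, with a grey garage on its rear half. Origin: on the table, under the middle of the garage mouth. x points into the garage, away from the open front; y to the left seen from the front; z up. All dock coordinates below are in mm in this frame.
- mouth (a point): middle of the garage mouth at floor level, dock (0, 0, 15). The garage spans x 0..+110, y -29..+29, roof 48 above the table. A latch box 22 high stands on the plate beside it, x +25..+95, y -70..-46, behind the key.
- dock_edge (a point): middle of the open front edge of the plate, dock (-65, 0, 15). The flat apron between here and the mouth, 15 above the table, is the module's path along -x, between two rails only 5 high (at y 23.5 to 27.5 either side). Nothing stops the module at the edge.
- pusher (a joint): spring pusher hidden in the garage behind the module, m; 0 = home and latched, up to 0.1 = out. When the key is pressed far enough it drives the module out along dock -x with 3 to 4.5 N, at some 10 to 20 mm/s, and keeps pushing whether or not the key is let go; unstopped it shoves the module over the edge within a few seconds.
- key_top (a point): centre of the top of the ejector key, black, 26 (dock x) x 22 (dock y), at dock (-42, -55, 31): right of the apron, 55 from the middle of the module's path. Its top is 31 above the table when up, 23 when fully down, so a second fingertip level with the pressed key hangs 8 above the apron, clear of the rails, and overlaps the module's front face by 12.
- key (a joint): ejector key travel in m, 0 = up, 0.008 = fully down. The spring takes about 2 N to start and 5.5 N fully down, and lifts the key when let go. The latch lets go at about 0.0055.
- module_center (a point): centre (12 above its underside) of the loose control module, a finned aluminium case 60 (dock x) x 44 (dock y) x 24 high (20 at its outer edge), 0.08 to 0.17 kg. Axes as the dock's. It starts in the garage, centre at dock x about +21, its flat front face (30 in front of the centre) peeping about 9 out of the mouth.
- relay: Bystander, loose: black relay block, 28 x 28 x 26 with a brass tab on top, standing near the dock's left side (mm); origin at its underside
- screwdriver: Bystander, loose: screwdriver with a grey handle, lying left of the dock (mm); origin at its underside
- fuse_box: Bystander, loose: small plain cardboard box, 60 x 45 x 40, standing right of the dock's rear (mm); origin at its underside
- calculator: Bystander, loose: white desk calculator, 130 x 80 x 13 (mm); origin at its underside
- pen: Bystander, loose: pen lying flat, 135 long, 10 thick (mm); origin at its underside
- jar: Bystander, loose: lidded jar, 60 across, 70 high, beside the garage's left rear (mm); origin at its underside
Things that resemble listed ones, but are neither listed nor needed, are in the scene too. What is shaped like the dock but green or yellow is not meant.

How it is judged:
By the outcome, as a careful person would: the job done as asked, in the order asked, and still so for the second after the job is handed in, while the arm keeps its last pose, push and grip.
It also fails if it takes over 32 s, if anything falls off the work surface, if the arm or the gripper's body presses on something with over 40 N, if the wrist force passes 120 N, or if a joint passes its speed limit or range.

ROBOT

A 6-joint arm with a two-finger parallel gripper is mounted at the origin on the work surface. World frame = base frame: x ahead of the robot, y to its left, z up, the work surface at z = 0. Lengths are in m, angles in degrees, forces in N, time in s.
With the tool pointing down it reaches from about 0.325 to 0.775 m from the base axis. Payload 5.5 kg.
Tool frame: the origin (TCP) lies at the centre of the arm's flange, where the gripper is bolted on; the fingertips stand 182 mm ahead of it and the grasp point (between the pads) lies 163 mm ahead of it; z points along the fingers, y is the line along which they close (so a half turn about z gives the same grasp; the last joint's range is limited). The gripper opens to 88 mm and grips with 3 to 60 N. Pads are 20 mm wide; open, the fingers measure 115 mm over their backs; the gripper's body (75 mm by 178 mm) begins 61 mm behind the grasp point.
Start: joints at [69.46, 5.22, 70.514, -0, 104.267, -3.249], TCP at [0.178, 0.573, 0.405] pointing down, gripper open.
Joint ranges: [-164.24, 164.24], [-49.07, 125.15], [9.68, 141.18], [-86.29, 266.29], [3.28, 154.24], [-151.56, 151.56]. Speed limits (degrees/s): [147.25, 147.25, 172.46, 180, 180, 180].

INTERFACE

Orientations are given as [roll, pitch, yaw] about the fixed x, y, z axes, in that order (R = Rz(yaw) Ry(pitch) Rx(roll)).
In Python, from station import r gives the robot as it stands. The module is installed in compiled form; this text tells all that it offers. Calls block until the motion is done:
- r.reach(position, orientation): joint-space move of the TCP to a pose.
- r.servo_line(position, rotation=None, speed=0.15): straight line of the TCP; rotation=None keeps the orientation; speed is the mean speed in m/s.
- r.move_joints(angles): joint-space move.
- r.let_go() and r.grab(squeeze=None): open the fingers fully, or close them until they stop; squeeze is the grip in N (None keeps the last).
- r.wait(seconds).
- r.inverse_kinematics(position, orientation): joint angles nearest the present ones, or None.
- r.sense(): the state.
- r.snapshot(name): name is "side" or "top" or "wrist"; returns a dict with "frame" (480x640x3 uint8, red, green, blue), "fx", "fy", "cx", "cy" (pixels), "R" (3x3) and "t" (3): a world point X has camera coordinates R X + t. Camera axes: x right, y down, z forward; pixel columns grow to the right and rows downward; lengths in m; the calibration is good to about 2 mm. A picture is of the moment at which its call begins. There is no depth.
A pose or a line that the arm cannot do raises r.IKError and nothing moves.
- r.hand_in(): hands the job in; it is judged then, once.
The state is a dict: "clock": time; "joints": joint angles; "joint_vel": joint speeds; "joint_torque": joint torques, N m; "tcp_pos": TCP position; "orientation": TCP orientation; "contact_force": force on the tool from outside, world axes, zero at the start; "torque": the same for the moment, N m; "opening": finger opening in m; "gripper_force": force on a finger pad.
Only numpy, scipy, OpenCV 4.12 (cv2) and the standard library are available. Lean on these libraries where they do the work, as an engineer would, in place of code of your own. Each camera call takes 0.05 s, during which the arm holds its last target. There are 200 camera calls.

## Working session

There is one attempt and no reset: what is moved stays moved. The work goes in short steps, each a Python script; the robot and the scene stay as the last script left them, time stands still between calls to the robot, and variables do not carry over. Pictures are saved under pics/ and viewed, at most 10 in all, crops included, and the job is handed in when it is done.

```bash
mkdir -p pics; python3 - <<'E'
from station import r
import cv2,pickle
d={}
for n in("top","side"):
    s=r.snapshot(n); d[n]=s; cv2.imwrite(f"pics/{n}0.png",s["frame"][:,:,::-1]); print(n,s["fx"],s["cx"],s["cy"],s["R"],s["t"])
pickle.dump(d,open("d.pkl","wb"))
print(r.sense())
E
```

```text
top 578.517999240755 325.6818724794136 241.98988979519044 [[-2.58388658e-03 -9.99835817e-01  1.79349696e-02]
 [-9.89502147e-01 -3.51733987e-05 -1.44518167e-01]
 [ 1.44495071e-01 -1.81201095e-02 -9.89339596e-01]] [-0.00680231  0.53413442  1.35732717]
side 557.0077704440547 314.5566769827949 239.35288183341726 [[ 0.96872704 -0.24801287 -0.00758556]
 [-0.16756922 -0.63135951 -0.75716955]
 [ 0.18299858  0.73476172 -0.65317435]] [-0.48872129  0.12071783  1.17639105]
{'clock': 0.1, 'joints': array([ 6.94606028e+01,  5.25948645e+00,  7.05721648e+01,  2.77282023e-04,
        1.04265291e+02, -3.24820800e+00]), 'joint_vel': array([-0.01014398, -0.12032018, -0.15064898, -0.01236675,  0.10677129,
       -0.02676609]), 'joint_torque': array([ 1.72690212e-03, -4.47856307e+01, -4.07571065e+01,  7.00068846e-02,
        2.84233672e-02, -9.79944889e-05]), 'tcp_pos': array([0.17835601, 0.57294608, 0.40364019]), 'orientation': array([-1.79903229e+02, -5.76130478e-03,  1.62708874e+02]), 'contact_force': array([-0.06041439,  0.33195934, -0.05546871]), 'torque': array([ 0.01119467, -0.00303571,  0.00161121]), 'gripper_force': 0.0, 'opening': 0.08765277842130961}
```

View pics/top0.png

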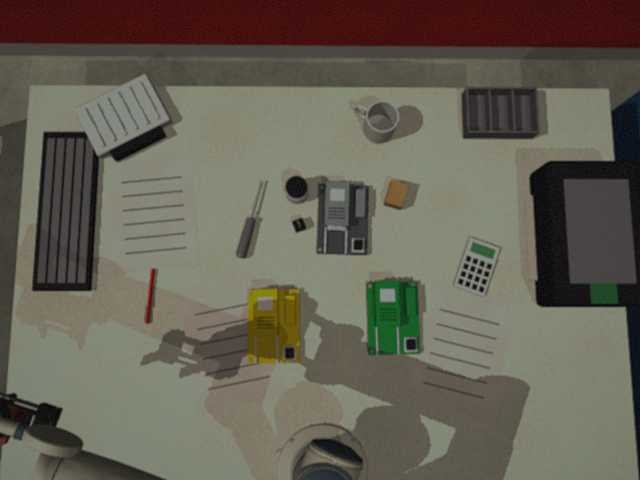

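View pics/side0.png

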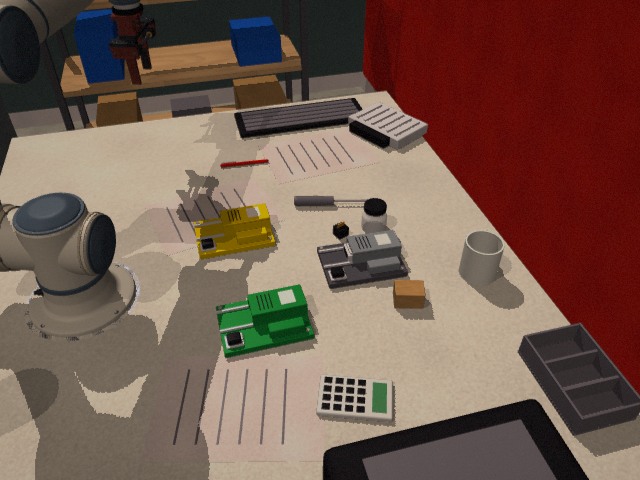

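The top view shows three docks: yellow at (274,325), green at (393,317) and grey/dark steel at (343,217). The grey one fits the description. Its front faces the robot and its black key is at about (358,244). The side view shows the same dock at (362,258), with its key at (337,272). I'll check the choice in a close crop.

```bash
cat > h.py <<'E'
import numpy as np
def ray(s,u,v,z):
    "pixel -> world point on plane height z"
    d=s["R"].T@np.array([(u-s["cx"])/s["fx"],(v-s["cy"])/s["fy"],1]); c=-s["R"].T@s["t"]
    return c+d*(z-c[2])/d[2]
def proj(s,X):
    p=s["R"]@np.asarray(X,float)+s["t"]; return np.array([s["fx"]*p[0]/p[2]+s["cx"],s["fy"]*p[1]/p[2]+s["cy"]])
E
python3 - <<'E'
import pickle,cv2,numpy as np
from h import *
d=pickle.load(open("d.pkl","rb"))
a=cv2.resize(d["top"]["frame"][170:265,305:380],None,fx=6,fy=6,interpolation=cv2.INTER_CUBIC)
b=cv2.resize(d["side"]["frame"][222:292,310:415],None,fx=4,fy=4,interpolation=cv2.INTER_CUBIC)
c=np.zeros((570,450+340,3),np.uint8); c[:,:450]=a; b=b[:,:340]; c[:b.shape[0],450:450+b.shape[1]]=b
c=cv2.convertScaleAbs(c,alpha=1.8)
cv2.imwrite("pics/crop0.png",c[:,:,::-1])
s=d["top"]
print(ray(s,343,217,.015),ray(s,358,244,.031),d["side"]["frame"].shape)
E
```

```text
[ 0.60004332 -0.05090299  0.015     ] [ 0.53034359 -0.08611087  0.031     ] (480, 640, 3)
```

View pics/crop0.png

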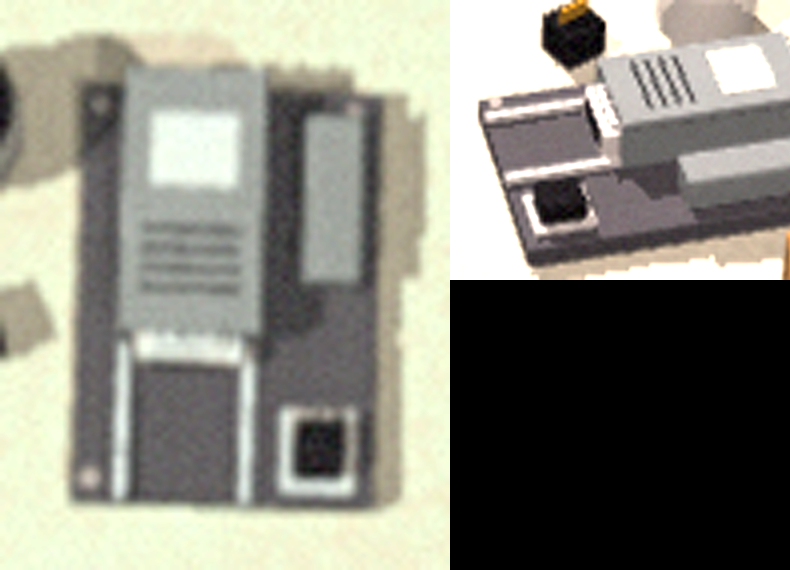

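The crop confirms it: dark plate, grey garage, module front peeping out at crop (190,345), and the key in a white bezel at crop (320,447). Next I'll work out the pose from the plate corners and key, then move above for a wrist view.

```bash
python3 - <<'E'
import pickle,cv2,numpy as np
from h import *
from station import r
d=pickle.load(open("d.pkl","rb")); s=d["top"]
f=lambda x,y,z:ray(s,305+x/6,170+y/6,z)
FL,FR=f(70,500,.015),f(378,505,.015); K=f(320,447,.031)
print(FL,FR,K,np.linalg.norm(FL-FR))
RL=f(82,85,.015);print(RL,np.linalg.norm(RL-FL))
u=(FL-FR)[:2]; yaw=np.degrees(np.arctan2(-u[0],u[1]));print("yaw",yaw)
g=cv2.cvtColor(s["frame"],cv2.COLOR_RGB2GRAY)
t0=r.sense()["clock"]
r.reach([0.50,-0.06,0.36],[180,0,yaw])
S=r.sense();print(S["clock"],S["tcp_pos"],S["joints"])
w=r.snapshot("wrist"); pickle.dump(w,open("w.pkl","wb"));cv2.imwrite("pics/w0.png",cv2.convertScaleAbs(w["frame"],alpha=1.5)[:,:,::-1])
print(w["R"],w["t"])
r.grab(3);S=r.sense();print(S["clock"],S["opening"]);r.let_go();S=r.sense();print(S["clock"],S["opening"],S["contact_force"])
E
```

```text
[0.50955357 0.01421611 0.015     ] [ 0.50745488 -0.1115762   0.015     ] [ 0.52911727 -0.0869081   0.031     ] 0.12580982314365857
[0.68317053 0.00917722 0.015     ] 0.17369006009623272
yaw -0.9558209954921688
2.625 [ 0.50013448 -0.05934935  0.36006816] [-1.06427404e+01 -9.94651061e+00  8.97789303e+01  1.34562350e-02
  1.00162082e+02  8.02306039e+01]
[[-0.01465628 -0.99989191  0.00116412]
 [-0.97007464  0.0145014   0.24237347]
 [-0.24236415  0.00242301 -0.97018233]] [-0.05293955  0.46731955  0.46669496]
4.0167 0.0007905747252898642
5.3917 0.08805548887276173 [0.49901834 0.20491227 0.25506945]
```

View pics/w0.png

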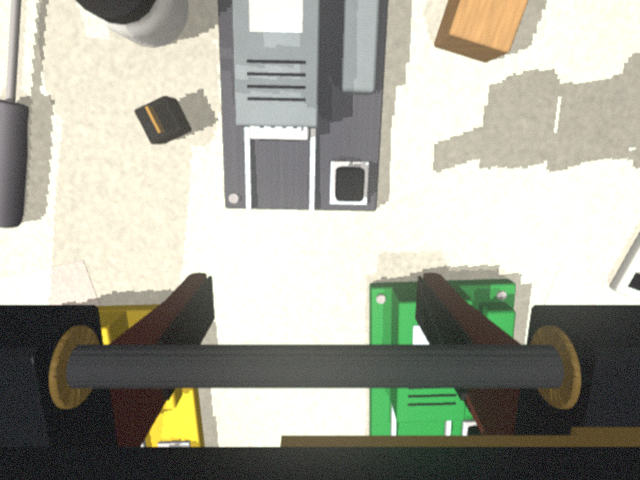

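The wrist view gives a sharper pose. Plate front corners are at (226,207) and (375,210), the key at (350,183), and the rail ends at (249,207) and (312,208). Open, the fingers stand about 100 mm apart but only about 55 is needed, and there is no partial-opening command. So I need to know how closing behaves when one fingertip is held by friction. I'll test that on the bare apron, with finger A pressed down and B hanging off the front.

```bash
cat >> h.py <<'E'
import json,os
class Dock:
    def __init__(s,o,yaw): s.o=np.array(o[:2]); s.yaw=yaw; a=np.radians(yaw); s.M=np.array([[np.cos(a),-np.sin(a)],[np.sin(a),np.cos(a)]])
    def w(s,x,y,z): return np.r_[s.o+s.M@np.array([x,y])/1000,z/1000]   # dock mm -> world m
    def d(s,X): return s.M.T@(np.asarray(X)[:2]-s.o)*1000
E
python3 - <<'E'
import pickle,cv2,numpy as np
from h import *
from station import r
w=pickle.load(open("w.pkl","rb"))
pts={(-65,46):ray(w,226,207,.015),(-65,-79):ray(w,375,210,.015),(-42,-55):ray(w,350,183,.031),(-65,25.5):ray(w,249,207,.02),(-65,-25.5):ray(w,312,208,.02)}
P=np.array(list(pts),float); W=np.array([p[:2] for p in pts.values()])*1000
pc,wc=P.mean(0),W.mean(0); H=(P-pc).T@(W-wc); a=np.arctan2(H[0,1]-H[1,0],H[0,0]+H[1,1])
D=Dock((wc-Dock([0,0],np.degrees(a)).M@pc)/1000,np.degrees(a))
print(D.o,D.yaw)
for p,x in zip(P,W): print(p,D.d(x/1000))
t=pickle.load(open("d.pkl","rb"))["top"]
for q,(u,v,z) in {(-65,46):(316.7,253.3,.015),(-65,-79):(368,254.2,.015),(-42,-55):(358.3,244.5,.031)}.items(): print("top",q,D.d(ray(t,u,v,z)))
pickle.dump((D.o,D.yaw),open("dock.pkl","wb"))
yaw=D.yaw+90
def tcp(x,y,z): return D.w(x-50.75,y,z+182)   # finger A toward +x at (x,y), tip height z
r.reach(tcp(-50,0,50),[180,0,yaw]); 
r.servo_line(tcp(-50,0,18))
def st(l):
    S=r.sense(); print(l,round(S["clock"],2),"tip z",round(S["tcp_pos"][2]*1000-182,2),np.round(S["contact_force"],1),round(S["opening"]*1000,1),round(S["gripper_force"],1))
st("a")
for z in(14,12,10): r.servo_line(tcp(-50,0,z),speed=.05); st(z)
r.grab(3); st("grab")
s=r.snapshot("side"); cv2.imwrite("pics/t1.png",cv2.convertScaleAbs(cv2.resize(s["frame"][150:350,170:450],None,fx=2.5,fy=2.5),alpha=1.5)[:,:,::-1])
E
```

```text
[ 0.5776635  -0.03512761] -2.126258956324542
[-65.  46.] [-65.69468164  44.63244304]
[-65. -79.] [-65.46195837 -77.42456428]
[-42. -55.] [-42.27882706 -54.4860826 ]
[-65.   25.5] [-64.44020262  25.02058996]
[-65.  -25.5] [-64.12433031 -25.74238612]
top (-65, 46) [-69.80861474  46.70425888]
top (-65, -79) [-67.40619551 -79.00279233]
top (-42, -55) [-46.59466733 -53.46501167]
a 7.1 tip z 18.01 [ 0.6 -0.5  1. ] 87.6 0.0
14 7.35 tip z 15.24 [ 0.  -0.   3.7] 87.6 1.7
12 7.6 tip z 15.01 [-5.7  0.5 14.5] 87.5 7.0
10 7.85 tip z 14.79 [-6.2  1.1 19.6] 84.4 9.9
grab 8.22 tip z 14.62 [ 5.   0.  11.9] 79.6 5.7
```

View pics/t1.png

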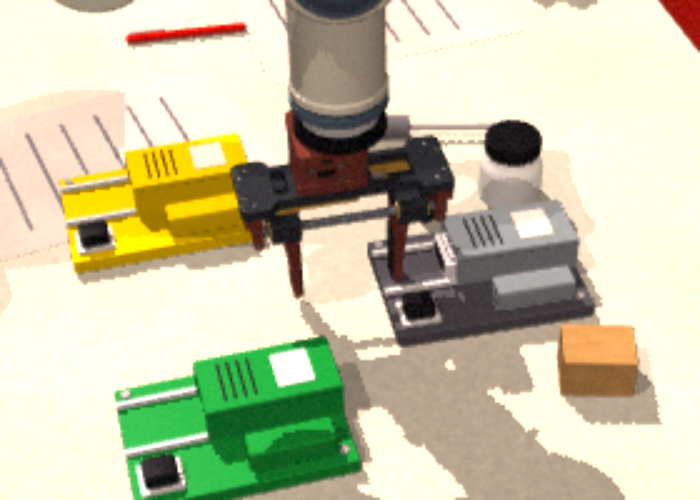

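The dock pose fits within 1.6 mm. Pressing A with about 12 N, `grab(3)` stalled at an opening of 79.6 mm, so the fingers are coupled and friction holds A. If I then move the TCP toward A, the opening should narrow in a controlled way. I'll rehearse that here on the apron.

```bash
cat >> h.py <<'E'
def st(r,D,l):
    S=r.sense(); p=S["tcp_pos"]; print(l,"t",round(S["clock"],2),"tcp dock",np.round(D.d(p),1),"tip z",round(p[2]*1000-182,2),"F",np.round(D.M.T@S["contact_force"][:2],1),round(S["contact_force"][2],1),"open",round(S["opening"]*1000,1),"gf",round(S["gripper_force"],1),flush=True); return S
E
python3 - <<'E'
import pickle
from h import *
from station import r
D=Dock(*pickle.load(open("dock.pkl","rb")))
st(r,D,"0"); r.wait(.2); st(r,D,"wait")
def tcp(x,z): return D.w(x-50.75,0,z+182)
r.servo_line(tcp(-50,7),speed=.05); st(r,D,"press")
for i in(8,16): r.servo_line(tcp(-50+i,7),speed=.05); st(r,D,i)
r.wait(.2); st(r,D,"hold")
E
```

```text
0 t 8.27 tcp dock [-98.2  -0.1] tip z 14.65 F [5.6 0.4] 11.2 open 79.3 gf 5.7
wait t 8.47 tcp dock [-98.2  -0. ] tip z 14.65 F [6.  0.7] 10.8 open 79.2 gf 5.7
press t 8.72 tcp dock [-97.   -0.1] tip z 14.33 F [6.  1.9] 20.3 open 75.3 gf 10.1
8 t 9.03 tcp dock [-88.9  -0. ] tip z 14.47 F [6.1 0.9] 20.6 open 59.0 gf 10.4
16 t 9.33 tcp dock [-80.9  -0. ] tip z 14.61 F [5.7 1.2] 20.8 open 43.0 gf 10.7
hold t 9.53 tcp dock [-81.  -0.] tip z 14.6 F [5.2 0.9] 21.4 open 43.2 gf 10.6
```

The rehearsal works: A stays fixed while the opening narrows to exactly what I set. Now I'll retract, reopen, and hover over the key with the line between the fingers yawed 12° so that B ends up further forward, then check the alignment.

```bash
cat >> h.py <<'E'
PHI=12.; U=np.array([-np.sin(np.radians(PHI)),np.cos(np.radians(PHI))]); A0=np.array([-43.,-57.])
def tcpk(D,z,d=0.): p=A0+U*(50.75-d); return D.w(p[0],p[1],z+182)
E
python3 - <<'E'
import pickle,cv2
from h import *
from station import r
D=Dock(*pickle.load(open("dock.pkl","rb")))
print(r.sense()["orientation"])
p=r.sense()["tcp_pos"]; r.servo_line(p+[-0.03,0,.06],speed=.25); r.let_go()
r.reach(tcpk(D,60),[180,0,D.yaw+PHI]); r.servo_line(tcpk(D,40)); S=st(r,D,"hover"); print(S["orientation"],S["joints"])
w=r.snapshot("wrist"); s=r.snapshot("side"); t=r.snapshot("top"); pickle.dump((w,s,t),open("h.pkl","wb"))
a=cv2.resize(s["frame"][200:310,290:430],None,fx=4,fy=4,interpolation=cv2.INTER_CUBIC)
for y in (A0,A0+U*101.5):
    for z in (40,):
        q=(proj(s,D.w(y[0],y[1],z))-[290,200])*4; cv2.circle(a,tuple(int(v) for v in q),3,(255,0,0),-1)
q=(proj(s,D.w(-42,-55,31))-[290,200])*4; cv2.circle(a,tuple(int(v) for v in q),3,(0,255,0),-1)
b=cv2.resize(w["frame"],(240,180)); c=np.zeros((440,800,3),np.uint8); c[:,:560]=a; c[:180,560:]=b
cv2.imwrite("pics/hov.png",cv2.convertScaleAbs(c,alpha=1.6)[:,:,::-1])
E
```

```text
[1.78953533e+02 3.80048844e-02 8.78791913e+01]
hover t 12.86 tcp dock [-54.1  -7.3] tip z 39.01 F [-0.2  0.6] -1.1 open 88.1 gf 0.0
[-1.79955386e+02  1.39600875e-01  9.90178860e+00] [-8.12926666e+00 -3.83182191e+00  9.83519486e+01 -7.89950600e-04
  8.56264278e+01  7.19690603e+01]
```

View pics/hov.png

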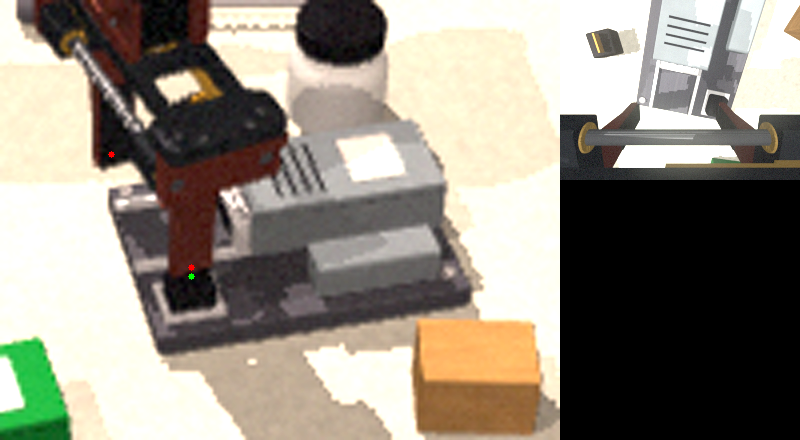

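The hover crop shows finger A's tip at crop (191,268), right over the black key at (190,285). B is clear at (111,155), to the left of the apron. I'll cross-check the key position numerically from the side view before committing.

```bash
python3 - <<'E'
import pickle,cv2
from h import *
D=Dock(*pickle.load(open("dock.pkl","rb"))); d=pickle.load(open("d.pkl","rb"));w=pickle.load(open("w.pkl","rb"))
for n,s,(u,v) in(("side",d["side"],(338,272)),("top",d["top"],(358,244)),("wrist",w,(350,183))):
    g=s["frame"].max(2)[v-20:v+20,u-20:u+20]; m=(g<(30 if n!="wrist" else 40)).astype(np.uint8)
    k,l,q,c=cv2.connectedComponentsWithStats(m); i=1+np.argmax(q[1:,4]); print(n,q[i],c[i]+[u-20,v-20])
    cs=[(x,y,z) for z in(23,31) for x in(-55,-29) for y in(-66,-44)]
    P=np.array([proj(s,D.w(*c_)) for c_ in cs]); print(" bbox px",q[i][0]+u-20,q[i][1]+v-20,q[i][0]+u-20+q[i][2],q[i][1]+v-20+q[i][3]," predicted",np.round(P.min(0),1),np.round(P.max(0),1))
E
```

```text
side [ 13  15  13  11 117] [336.99145299 271.75213675]
 bbox px 331 267 344 278  predicted [330.8 264.8] [345.2 276.4]
top [17 17  7  8 52] [357.94230769 244.36538462]
 bbox px 355 241 362 249  predicted [354.1 237.2] [363.6 248.6]Traceback (most recent call last):
  File "<stdin>", line 6, in <module>
    return _wrapfunc(a, 'argmax', axis=axis, out=out, **kwds)
    return bound(*args, **kwds)
ValueError: attempt to get argmax of an empty sequence
```

The predictions agree with all views to within about 2–3 mm, which is inside the key's margin. Now the real run: press, stall-grab, sweep B in, hold.

```bash
python3 - <<'E'
import pickle,cv2
import h
from h import *
from station import r
h.A0[:]=[-44,-57]
D=Dock(*pickle.load(open("dock.pkl","rb")))
r.servo_line(tcpk(D,34)); st(r,D,"near")
r.servo_line(tcpk(D,13),speed=.1); S=st(r,D,"press")
r.grab(3); S=st(r,D,"grab")
d=max(0,(S["opening"]*1000-45)/2)
r.servo_line(tcpk(D,13,d),speed=.045); S=st(r,D,"sweep")
s=r.snapshot("side"); w=r.snapshot("wrist")
for i in range(4):
    r.wait(.4); st(r,D,"hold")
s2=r.snapshot("side"); w2=r.snapshot("wrist"); st(r,D,"end")
pickle.dump((d,s,w,s2,w2),open("f.pkl","wb"))
f=lambda s:cv2.resize(s["frame"][200:300,300:430],(400,308),interpolation=cv2.INTER_CUBIC)
g=lambda w:cv2.resize(w["frame"],(400,290))
c=np.vstack([np.hstack([f(s),f(s2)]),np.hstack([g(w),g(w2)])])
cv2.imwrite("pics/fin.png",cv2.convertScaleAbs(c,alpha=1.6)[:,:,::-1])
E
```

```text
near t 13.26 tcp dock [-54.7  -7.3] tip z 33.67 F [0.3 0.1] -0.4 open 87.6 gf 0.0
press t 13.62 tcp dock [-53.4  -8. ] tip z 22.21 F [-18.7   2.8] 42.6 open 85.4 gf 21.3
grab t 14.02 tcp dock [-53.  -10.1] tip z 22.04 F [-14.4  -8.4] 38.2 open 78.5 gf 19.2
sweep t 14.54 tcp dock [-49.6 -26.6] tip z 22.21 F [-14.6  -9.2] 39.9 open 45.5 gf 19.5
hold t 15.04 tcp dock [-49.6 -26.5] tip z 22.22 F [-14.5  -9.4] 39.1 open 45.4 gf 19.5
hold t 15.44 tcp dock [-49.6 -26.5] tip z 22.25 F [-15.3  -8.8] 39.5 open 45.8 gf 21.4
hold t 15.84 tcp dock [-49.6 -26.5] tip z 22.28 F [-15.3  -8.9] 38.2 open 45.6 gf 21.3
hold t 16.24 tcp dock [-49.6 -26.4] tip z 22.24 F [-15.1  -8.6] 38.6 open 45.5 gf 21.3
end t 16.34 tcp dock [-49.6 -26.5] tip z 22.24 F [-15.6  -9.2] 38.7 open 45.3 gf 21.3
```

View pics/fin.png

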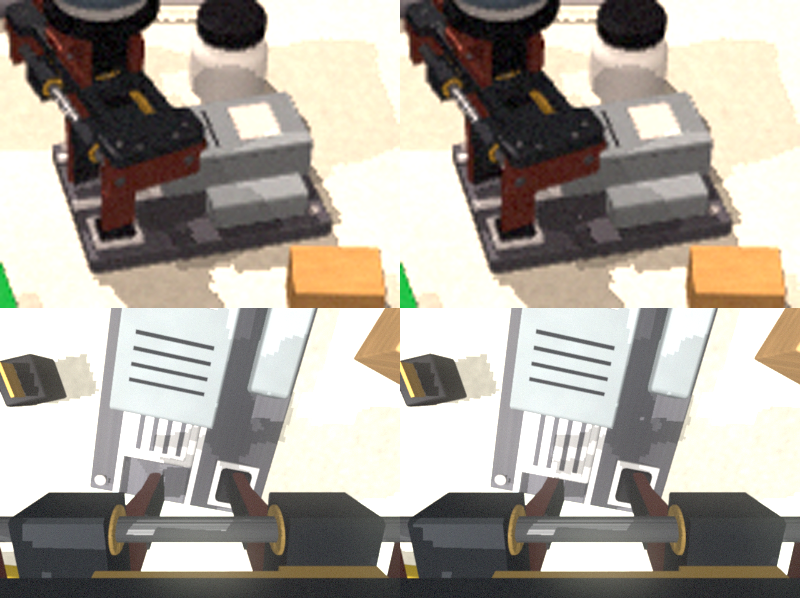

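The key is down under A, and the module has come out against B's tip, with its front at about (550,475) in the lower-right view. I'll confirm that it is stationary and see where its front is.

```bash
python3 - <<'E'
import pickle,cv2
from h import *
from station import r
D=Dock(*pickle.load(open("dock.pkl","rb"))); d,s,w,s2,w2=pickle.load(open("f.pkl","rb"))
r.wait(.8); w3=r.snapshot("wrist"); st(r,D,"now")
df=lambda a,b:int((cv2.absdiff(cv2.GaussianBlur(a["frame"],(5,5),0),cv2.GaussianBlur(b["frame"],(5,5),0)).max(2)>25).sum())
print("changed px w->w2",df(w,w2),"w2->w3",df(w2,w3))
cv2.imwrite("pics/z.png",cv2.convertScaleAbs(cv2.resize(w3["frame"][150:320,130:430],None,fx=2.5,fy=2.5,interpolation=cv2.INTER_CUBIC),alpha=1.0)[:,:,::-1])
for x in(-45,-55,-65): print(x,[np.round((proj(w3,D.w(x,y,z))-[130,150])*2.5) for y,z in((22,35),(0,39),(-22,35),(0,15))])
E
```

```text
now t 17.19 tcp dock [-49.6 -26.5] tip z 22.25 F [-14.6  -8.6] 38.8 open 45.6 gf 21.3
changed px w->w2 3862 w2->w3 0
-45 [array([148., 319.]), array([283., 355.]), array([424., 372.]), array([305., 306.])]
-55 [array([140., 378.]), array([273., 414.]), array([412., 429.]), array([295., 358.])]
-65 [array([131., 435.]), array([262., 471.]), array([400., 484.]), array([286., 409.])]
```

View pics/z.png

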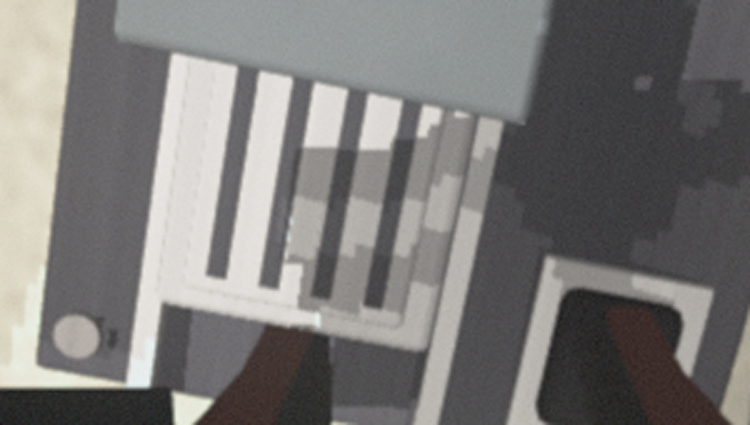

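The module's front lies at crop (300,320), roughly dock x −40, square against finger B, with the plate edge still ahead of it. No pixels changed over the last 0.9 s, and the key is still fully down, so I'm handing in.

```bash
python3 -c "
from station import r
print(r.hand_in())"
```

```text
the job is handed in; nothing more can be done
None
```

I handed the job in with finger A holding the ejector key fully down and finger B stopping the module about 25 mm short of the dock's open edge; the module was not gripped and I saw nothing else moved, though the wrist force peaked at 42.6 N vertically (through finger A's tip) during the press.

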